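# Feel for the full coin box and stow it in its sleeve

## Robot

A 6-joint arm with a two-finger parallel gripper is mounted at the origin on the work surface. World frame = base frame: x ahead of the robot, y to its left, z up, the work surface at z = 0. Lengths are in m, angles in degrees, forces in N, time in s.
With the tool pointing down it reaches from about 0.3 to 0.75 m from the base axis. Payload 8.5 kg.
Tool frame: the origin (TCP) lies midway between the tips of the shut fingers; the grasp point (between the pads) lies 19 mm behind it (env.grasp_offset is the distance from the TCP to the grasp point, in m); z points along the fingers, y is the line along which they close (so a half turn about z gives the same grasp; the last joint's range is limited). The gripper opens to 85 mm and grips with 20 to 120 N. Pads are 22 mm wide; open, the fingers measure 114 mm over their backs; the gripper's body (76 mm by 85 mm) begins 54 mm behind the grasp point. The pads swing forward as they close: fully open they stand 13 mm farther back than shut.
Start: joints at [60.946, 21.807, 74.336, -0, 83.858, -12.336], TCP at [0.158, 0.527, 0.208] pointing down, gripper open.
Joint ranges: [-178.18, 178.18], [-50.72, 133.34], [12.68, 142.11], [-81.47, 261.47], [9.98, 163.14], [-165.26, 165.26]. Speed limits (degrees/s): [136.94, 136.94, 180, 180, 180, 180].

## Interface

Orientations are given as a 3x3 rotation matrix whose columns are the frame's x, y, z axes.
In Python, from rig import env gives the robot as it stands.
- The arm moves only by the tool servo_tool, never from a script. Its argument "deltas" is text: rows parted by semicolons, each of 7 numbers parted by spaces: the opening, from 0 (shut) to 1 (fully open), then the shift along the tool's x, y, z in mm, then the turn, a rotation vector about the tool's x, y, z in rad. A call has 1 to 8 rows; each row shifts and turns the commanded pose from where the row before left it, along the tool's axes as they then stand; what a row does not reach is not made up. A row lasts 1/12 s, in which the tool goes at most 41.7 mm and 7.16 degrees, less where a joint would pass 70% of its speed; a pose out of reach is approached as far as the arm can. A call is refused whole if a number of a shift passes 41.7 or a number of a turn 0.125, either way. A call with a gripper value outside its range is refused whole. The fingers move at their own pace and stop on an object; "newtons" is the grip in N (left out, the last holds). Time passes only in rows, so rows that do not move let the fingers close. It gives the time, the measured TCP pose, the force, the opening and the grip force at its end, in the units of the state.
- env.observe(): the state, without advancing time (a new reading comes with each control period).
- env.get_image(name): name is "scene" or "top" or "wrist"; returns a dict with "img" (480x640x3 uint8, red, green, blue), "depth" (480x640 float32, m along the optical axis (not along the pixel's ray), 0 where there is no reading), "camera_matrix" (3x3 intrinsics, pixels), "world_to_cam" (4x4, takes a point from world to camera coordinates). Camera axes: x right, y down, z forward; pixel columns grow to the right and rows downward; lengths in m; the calibration is good to about 2 mm. A picture is of the moment at which its call begins.
- env.close_job(): hands the job in; it is judged then, once.
Trained networks look in a picture, given as the dict that the camera call returned (one of the last four; its "shot" number tells which), for a name from the list of things; names that differ only in an ending like _2 or _b are one class to them, and where a whole thing is asked for, a point or a joint stands for the part that bears it (a point fixed in the world has none). Each returns a list of dicts, best first, with "conf" (0 to 1); they miss things now and then, are a little off and sometimes report something else, mostly with a low value. They report only what shows in the picture. A call takes as long as a camera call. They do not tell look-alikes from the thing itself.
- env.spot_in(name, picture): "bbox" ([centre column, centre row, width, height] in pixels, round what is visible of it).
- env.spot_point(name, picture): "uv" ([column, row] in pixels: a listed point, or the origin of a listed thing).
The state is a dict: "time_s": time; "q": joint angles; "qvel": joint speeds; "joint_efforts": joint torques, N m; "position": TCP position; "tool_rot": TCP orientation; "ft_force": force on the tool from outside, world axes, zero at the start; "wrist_torque": the same for the moment, N m; "grip_width": finger opening in m; "gripper_force": force on a finger pad.
Only numpy, scipy, OpenCV 4.12 (cv2) and the standard library are available. Lean on these libraries where they do the work, as an engineer would, in place of code of your own. Each camera call takes 0.05 s, during which the arm holds its last target. There are 200 camera calls.

## Task

One of the three identical closed coin boxes is full of coins and clearly heavier than the other two: find it by feeling their weight and slide it lengthwise into the slot of the pine sleeve, lying flat with its lid up, fully home against the stop. Leave the two light boxes lying flat where they were, and leave the other things on the table undisturbed.

Things in the scene. Friction and masses are not known exactly. Their poses are not given: they have to be found in the camera images.
- case_a: One of three identical closed grey coin boxes, 104 long (x) x 50 wide (y) x 24 high (z) mm, lying flat, lid up, both ends alike. Origin: centre of the underside. One of the three (not always the same) is full and weighs 450 to 650 g, the other two are nearly empty, under 200 g; it cannot be seen which. The filling has about 2 mm of play.
- case_b: One of three identical closed grey coin boxes, 104 long (x) x 50 wide (y) x 24 high (z) mm, lying flat, lid up, both ends alike. Origin: centre of the underside. One of the three (not always the same) is full and weighs 450 to 650 g, the other two are nearly empty, under 200 g; it cannot be seen which. The filling has about 2 mm of play.
- case_c: One of three identical closed grey coin boxes, 104 long (x) x 50 wide (y) x 24 high (z) mm, lying flat, lid up, both ends alike. Origin: centre of the underside. One of the three (not always the same) is full and weighs 450 to 650 g, the other two are nearly empty, under 200 g; it cannot be seen which. The filling has about 2 mm of play.
- sleeve: Fixed pine sleeve with a slot for one box lying flat; 163 long x 66 wide x 40 high mm. Origin: on the table under the middle of the slot's mouth; x points into the slot, z up. Floor 5 mm thick, from x = -80 to 83 mm; its part before the mouth (x < 0) is an open loading ledge without sides. From x = 0 to 83 mm: side walls, and a roof from 33 to 40 mm above the table.
- slot_mouth (a point): Middle of the slot's mouth, on top of the sleeve's floor (5 mm above the table). The slot is 54 mm wide and 28 mm high; the first 15 mm of its side walls flare out slightly.
- slot_stop (a point): Foot of the solid stop at the slot's inner end, on top of the sleeve's floor, midway across, 75 mm in from the mouth, hidden under the roof. A box fully home touches the stop, its centre 23 mm inside the mouth, 29 mm of it sticking out.
- tile_stack: Bystander: stack of green-backed tiles, 2 high and 4 long, one piece, 32 x 96 x 40 mm (x, y, z). Origin: centre of the underside.
- tile_one: Bystander: single green-backed tile lying flat, 32 x 23.5 x 20 mm. Origin: centre of the underside.
- tile_two: Bystander: single green-backed tile lying flat, 32 x 23.5 x 20 mm. Origin: centre of the underside.
- ashtray: Bystander: round glass ashtray, 100 mm across, 30 mm high. Origin: centre of the underside.
- mug: Bystander: white mug, 76 mm across, 85 mm high, handle at its +y side. Origin: centre of the underside.
- chip_dish: Bystander: round white dish of chips, 116 mm across, 24 mm high. Origin: centre of the underside.
Mind the look-alikes: they are no part of the job. What is shaped like the case_a but orange or yellow is not meant.

How it is judged:
By the outcome, as a careful person would: the job done as asked, in the order asked, and still so for the second after the job is handed in, with the robot touching nothing.
It also fails if it takes over 72 s, if anything falls off the work surface, if the arm or the gripper's body presses on something with over 40 N, if the wrist force passes 120 N, or if a joint passes its speed limit or range.

## Working session

There is one attempt and no reset: what is moved stays moved. The work goes in short steps, Python scripts to look and compute and a tool call to move; the robot and the scene stay as the last step left them, time stands still between calls to the robot, and variables do not carry over. Pictures are saved under pics/ and viewed, at most 10 in all, crops included, and the job is handed in when it is done.

Besides the shell and the picture viewer there is one more tool, called in YAML: its name, and indented under it one key for each argument. servo_tool: Moves the arm, as the interface text tells. Its arguments: {"type":"object","properties":{"deltas":{"type":"string"},"newtons":{"type":"number"}},"required":["deltas"]}

```bash
mkdir -p pics; ls
cat > h.py <<'E'
import numpy as np, cv2
from rig import env
def world(p,mask=None):
    K=p["camera_matrix"];T=np.linalg.inv(p["world_to_cam"]);d=p["depth"]
    v,u=np.mgrid[:480,:640]
    c=np.stack([(u-K[0,2])/K[0,0]*d,(v-K[1,2])/K[1,1]*d,d],-1)
    return c@T[:3,:3].T+T[:3,3]
def save(p,n): cv2.imwrite("pics/"+n,p["img"][...,::-1])
E
python3 - <<'E'
from h import *
p=env.get_image("top"); save(p,"top.png"); W=world(p); np.save("W.npy",W); np.save("I.npy",p["img"])
for n in ["case_a","sleeve"]:
    for r in env.spot_in(n,p): print(n,r)
for r in env.spot_point("slot_mouth",p): print(r)
s=env.observe(); print(s["position"],s["tool_rot"],s["ft_force"],s["time_s"],env.grasp_offset)
E
```

```text
pics
case_a {'bbox': [202.2, 268.6, 27.5, 40.5], 'conf': 0.87}
case_a {'bbox': [307.6, 256.3, 26.1, 40.4], 'conf': 0.85}
case_a {'bbox': [353.9, 304.6, 48.2, 38.1], 'conf': 0.76}
case_a {'bbox': [297.5, 323.0, 38.7, 45.3], 'conf': 0.74}
case_a {'bbox': [376.0, 162.3, 34.7, 41.7], 'conf': 0.58}
sleeve {'bbox': [410.2, 233.8, 36.3, 68.3], 'conf': 0.66}
[0.15813521 0.52657498 0.20795526] [[-9.57722544e-01  2.87693169e-01 -4.10910935e-04]
 [ 2.87693412e-01  9.57722250e-01 -7.70423172e-04]
 [ 1.71893061e-04 -8.56068009e-04 -9.99999619e-01]] [-0.77456818 -0.46166916  0.11504274] 0.2 0.0187
```

View pics/top.png

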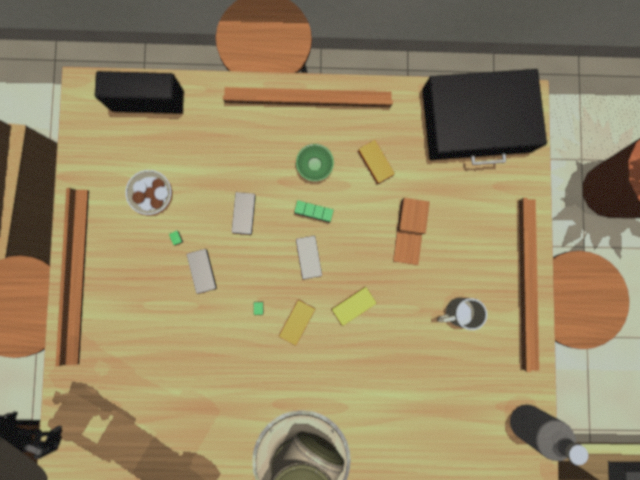

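The three grey boxes are at px (244,213), (309,257) and (201,271). The sleeve is at (411,231), with its roofed part up and its ledge toward the robot. The orange and yellow ones are look-alikes.

Run:
```python
from h import *
W=np.load("W.npy");I=np.load("I.npy").astype(int)
print(W[460,300],W[150,400])
def fit(name,box,zlo,zhi,grey=False):
    u0,v0,w=box; m=np.zeros((480,640),bool); m[v0-w:v0+w,u0-w:u0+w]=1
    m&=(W[...,2]>zlo)&(W[...,2]<zhi)
    P=W[m]; r=cv2.minAreaRect((P[:,:2]*1000).astype(np.float32)); print(name,len(P),"z",np.median(P[:,2]).round(4),np.round(r[0],1),np.round(r[1],1),round(r[2],1), "med",np.round(P[:,:2].mean(0)*1000,1))
for n,b in dict(b1=(244,213,28),b2=(309,257,28),b3=(201,271,28)).items(): fit(n,b,.014,.034)
fit("roof",(415,216,30),.03,.06)
fit("ledge",(408,248,24),.0025,.015)
fit("yellow",(354,306,26),.014,.034);fit("orange",(297,322,24),.014,.034);fit("orange2",(376,162,26),.014,.034)
fit("stack",(314,211,24),.03,.06);fit("ash",(314,163,26),.012,.05);fit("t1",(176,238,10),.01,.05);fit("t2",(258,308,10),.01,.05);fit("mug",(462,314,32),.03,.12);fit("dish",(149,193,28),.01,.05)
```

```text
[0.06846092 0.00363237 0.18311995] [ 0.79550849 -0.24582717 -0.00379113]
b1 809 z 0.0229 [617.5 160. ] [ 50.3 105.4] 85.7 med [616.4 159.8]
b2 808 z 0.0227 [507.7  -8.8] [103.8  49.9] 10.9 med [507.4  -8.8]
b3 851 z 0.0226 [484.7 270.8] [147.8  68.6] 27.4 med [468.1 261.4]
roof 869 z 0.0386 [ 618.5 -274.4] [67.2 84.5] 81.9 med [ 617.9 -274. ]
ledge 616 z 0.0045 [ 535.8 -262.9] [120.1 116.9] 89.3 med [ 537.6 -262.4]
yellow 823 z 0.0225 [ 386.3 -125.6] [ 50.1 104.2] 34.2 med [ 386.3 -125.1]
orange 838 z 0.0225 [343.3  17.8] [ 50.1 104.3] 62.9 med [343.5  18. ]
orange2 775 z 0.0225 [ 759.3 -179.7] [104.9  50.5] 31.2 med [ 758.7 -179. ]
stack 481 z 0.0387 [624.9 -19. ] [95.1 33. ] 76.3 med [624.1 -18.8]
ash 829 z 0.0219 [751.3 -19.2] [98.  95.1] 1.2 med [754.2 -19.4]
t1 131 z 0.0182 [550.6 330.6] [32.  25.3] 26.5 med [550.6 329.8]
t2 117 z 0.0179 [376.9 115. ] [32.4 22.3] 1.6 med [377. 116.]
mug 651 z 0.0675 [ 378.6 -387.9] [103.   74.9] 76.5 med [ 374.  -395.8]
dish 1016 z 0.0149 [665.4 402.5] [115.  112.1] 46.4 med [665.1 407.2]
```

```bash
cat >> h.py <<'E'
def plan(target,yaw,g,step=38.,turn=6.5,pos=None,y0=None):
    """rows for going to TCP target [mm], tool y axis at yaw [deg, mod 180], tool kept down"""
    s=env.observe(); R=s["tool_rot"]; pos=s["position"]*1000 if pos is None else np.array(pos,float)
    if y0 is None: y0=np.degrees(np.arctan2(R[1,1],R[0,1]))
    d=np.array(target)-pos; dy=(yaw-y0+90)%180-90
    n=int(max(np.ceil(np.linalg.norm(d)/step),np.ceil(abs(dy)/turn),1))
    rows=[]
    for i in range(n):
        a=np.radians(y0+dy*i/n); y=np.array([np.cos(a),np.sin(a),0]); z=np.array([0,0,-1]); x=np.cross(y,z)
        rows.append("%g %.1f %.1f %.1f 0 0 %.4f"%(g,*(np.array([x,y,z])@d/n),-np.radians(dy/n)))
    print(n,"dyaw",round(dy,1),"tilt",np.round(R[:,2],4)); print("; ".join(rows))
E
python3 - <<'E'
from h import *
W=np.load("W.npy");I=np.load("I.npy").astype(int)
m=np.zeros((480,640),bool); m[246:297,182:220]=1
m&=(W[...,2]>.019)&(W[...,2]<.03)&(np.ptp(I,axis=2)<45)
P=W[m]; print(len(P),cv2.minAreaRect((P[:,:2]*1000).astype(np.float32)),P.mean(0))
m[:]=0; m[185:275,385:435]=1; m&=(W[...,2]>.002)&(W[...,2]<.015)&(I[...,2]<I[...,0]*.5)
P=W[m]; print("ledge",len(P),cv2.minAreaRect((P[:,:2]*1000).astype(np.float32)),P.mean(0))
plan([468,266,120],101,1)
E
```

```text
773 ((467.6883239746094, 260.8503112792969), (103.2265396118164, 51.15655517578125), 15.931750297546387) [0.46773272 0.26100134 0.02295198]
ledge 587 ((568.7755737304688, -267.5240478515625), (64.2495346069336, 142.63894653320312), 82.87306213378906) [ 0.53944191 -0.26313265  0.00467242]
11 dyaw 27.7 tilt [-4.e-04 -8.e-04 -1.e+00]
1 -33.8 -14.6 8.0 0 0 -0.0440; 1 -33.1 -16.1 8.0 0 0 -0.0440; 1 -32.4 -17.5 8.0 0 0 -0.0440; 1 -31.6 -18.9 8.0 0 0 -0.0440; 1 -30.7 -20.3 8.0 0 0 -0.0440; 1 -29.8 -21.6 8.0 0 0 -0.0440; 1 -28.8 -22.9 8.0 0 0 -0.0440; 1 -27.8 -24.1 8.0 0 0 -0.0440; 1 -26.7 -25.3 8.0 0 0 -0.0440; 1 -25.6 -26.5 8.0 0 0 -0.0440; 1 -24.4 -27.6 8.0 0 0 -0.0440
```

Run:
```python
from h import *
plan([468,261,85],105.9,1)
```

```text
12 dyaw 32.6 tilt [-4.e-04 -8.e-04 -1.e+00]
1 -31.1 -13.8 10.2 0 0 -0.0474; 1 -30.4 -15.2 10.2 0 0 -0.0474; 1 -29.7 -16.7 10.2 0 0 -0.0474; 1 -28.8 -18.0 10.2 0 0 -0.0474; 1 -27.9 -19.4 10.2 0 0 -0.0474; 1 -27.0 -20.7 10.2 0 0 -0.0474; 1 -26.0 -21.9 10.2 0 0 -0.0474; 1 -24.9 -23.2 10.2 0 0 -0.0474; 1 -23.8 -24.3 10.2 0 0 -0.0474; 1 -22.6 -25.4 10.2 0 0 -0.0474; 1 -21.4 -26.5 10.2 0 0 -0.0474; 1 -20.1 -27.4 10.2 0 0 -0.0474
```

servo_tool:
  deltas: "1 -31.1 -13.8 10.2 0 0 -0.0474; 1 -30.4 -15.2 10.2 0 0 -0.0474; 1 -29.7 -16.7 10.2 0 0 -0.0474; 1 -28.8 -18 10.2 0 0 -0.0474; 1 -27.9 -19.4 10.2 0 0 -0.0474; 1 -27 -20.7 10.2 0 0 -0.0474; 1 -26 -21.9 10.2 0 0 -0.0474; 1 -24.9 -23.2 10.2 0 0 -0.0474"

```text
time_s: 0.87
position: [0.3658, 0.3483, 0.1263]
tool_rot: [[-0.996, -0.09, 0.0], [-0.09, 0.996, 0.0], [-0.0, 0.0, -1.0]]
ft_force: [0.4, 1.0, 1.0]
grip_width: 0.0853
gripper_force: 0.0
```

servo_tool:
  deltas: "1 -23.8 -24.3 10.2 0 0 -0.0474; 1 -22.6 -25.4 10.2 0 0 -0.0474; 1 -21.4 -26.5 10.2 0 0 -0.0474; 1 -20.1 -27.4 10.2 0 0 -0.0474; 1 0 0 0 0 0 0; 1 0 0 0 0 0 0"

```text
time_s: 1.37
position: [0.4688, 0.2598, 0.0851]
tool_rot: [[-0.963, -0.271, -0.001], [-0.271, 0.963, -0.0], [0.001, 0.0, -1.0]]
ft_force: [-0.1, -0.0, 0.3]
grip_width: 0.0855
gripper_force: 0.0
```

Run:
```python
from h import *
p=env.get_image("wrist"); save(p,"w1.png"); W=world(p)
m=(W[...,2]>.019)&(W[...,2]<.03)&(abs(W[...,0]-.468)<.1)&(abs(W[...,1]-.261)<.1)&(p["depth"]>0)
P=W[m]; print(len(P)); print(cv2.minAreaRect((P[:,:2]*1000).astype(np.float32)),P.mean(0)) if len(P) else 0
s=env.observe(); print(s["time_s"],s["ft_force"])
plan([468,261,3],105.9,1)
```

```text
11786
((489.0743103027344, 252.99449157714844), (157.43276977539062, 184.23574829101562), 0.0949120968580246) [0.47069236 0.26462728 0.02401422]
1.4167 [-0.00345901 -0.56190484  0.14598635]
3 dyaw 0.1 tilt [-1.e-03 -1.e-04 -1.e+00]
1 -0.0 0.1 27.5 0 0 -0.0007; 1 -0.0 0.1 27.5 0 0 -0.0007; 1 -0.0 0.1 27.5 0 0 -0.0007
```

View pics/w1.png

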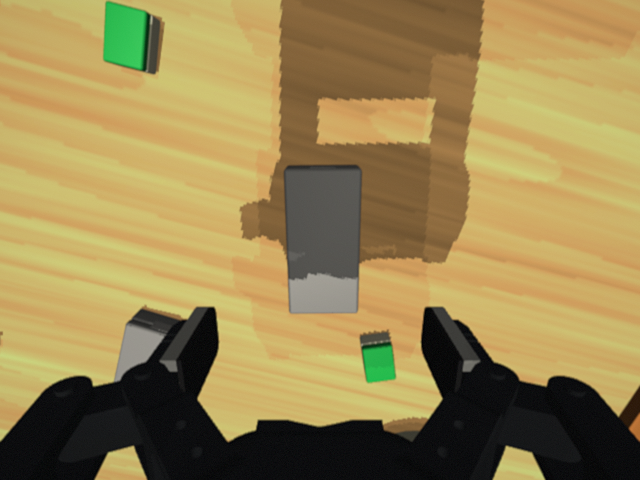

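```bash
cat >> h.py <<'E'
def proj(p,X):
    c=p["world_to_cam"]@np.append(np.array(X)/1000,1); k=p["camera_matrix"]@c[:3]; return np.round(k[:2]/k[2],0)
E
python3 - <<'E'
from h import *
p=env.get_image("wrist"); W=world(p)
print(p["world_to_cam"])
for X in ([468,261,24],[551,330,20],[377,115,20],[617,160,24],[469,260,85]): print(X,proj(p,X))
print(W[240,325],W[30,125],W[360,378],W[350,140])
m=(W[...,2]>.019)&(W[...,2]<.03)&(p["depth"]>0)&(np.ptp(p["img"].astype(int),axis=2)<25); m[:,:240]=0;m[320:]=0
P=W[m];print(len(P),cv2.minAreaRect((P[:,:2]*1000).astype(np.float32)))
E
```

```text
[[-2.72017202e-01  9.62292271e-01 -4.76770954e-04 -1.22765543e-01]
 [ 9.14626840e-01  2.58697252e-01  3.10698366e-01 -4.97462337e-01]
 [ 2.99105976e-01  8.40792327e-02 -9.50508442e-01  1.02359222e-01]
 [ 0.00000000e+00  0.00000000e+00  0.00000000e+00  1.00000000e+00]]
[468, 261, 24] [321. 248.]
[551, 330, 20] [377. 366.]
[377, 115, 20] [122.  39.]
[617, 160, 24] [145. 388.]
[469, 260, 85] [319. 288.]
[0.46138061 0.26190163 0.02500528] [0.37187814 0.11617169 0.01997723] [0.54587647 0.32905128 0.01967921] [0.58180782 0.15277037 0.02582595]
10443 ((466.0704345703125, 260.6259460449219), (103.90481567382812, 49.56321716308594), 16.30211639404297)
```

servo_tool:
  deltas: "1 1.5 -0.5 28 0 0 -0.005; 1 1 0 28 0 0 0; 1 0 0 27 0 0 0; 0.3 0 0 0 0 0 0; 0.3 0 0 0 0 0 0; 0.3 0 0 0 0 0 0; 0.3 0 0 0 0 0 0; 0.3 0 0 0 0 0 0"
  newtons: 50

```text
time_s: 2.13
position: [0.4665, 0.2603, 0.0045]
tool_rot: [[-0.96, -0.279, 0.003], [-0.279, 0.96, 0.001], [-0.003, -0.0, -1.0]]
ft_force: [0.5, 0.6, 1.0]
grip_width: 0.0264
gripper_force: 0.0
```

servo_tool:
  deltas: "0.3 0 0 0 0 0 0; 0.3 0 0 -10 0 0 0; 0.3 0 0 -15 0 0 0; 0.3 0 0 0 0 0 0; 0.3 0 0 0 0 0 0; 0.3 0 0 0 0 0 0"

```text
time_s: 2.63
position: [0.4657, 0.2598, 0.0279]
tool_rot: [[-0.961, -0.278, 0.0], [-0.278, 0.961, 0.0], [-0.0, -0.0, -1.0]]
ft_force: [-0.3, -0.1, 0.2]
grip_width: 0.026
gripper_force: 0.0
```

```bash
cat > wt.py <<'E'
from h import *
f=[]
for _ in range(3):
    p=env.get_image("wrist"); s=env.observe(); f.append(s["ft_force"])
print(np.round(f,2),s["time_s"],s["position"],s["grip_width"],s["gripper_force"],s["joint_efforts"])
E
python3 wt.py
```

```text
[[-0.2   0.06 -0.74]
 [-0.32 -0.24 -0.55]
 [-0.74 -0.65 -0.04]] 2.7833 [0.46548025 0.25977434 0.02744574] 0.026028767757727642 0.0 [ 1.38627188e-02 -4.72670209e+01 -1.62761486e+01 -2.35133557e-04
  1.30874709e-03  1.33291360e-04]
```

Run:
```python
from h import *
p=env.get_image("wrist"); save(p,"w2.png"); W=world(p)
m=(W[...,2]>.019)&(W[...,2]<.06)&(p["depth"]>0)&(np.ptp(p["img"].astype(int),axis=2)<25)&(p["img"].mean(2)>50); m[:,:200]=0;m[:,440:]=0;m[320:]=0
P=W[m];print(len(P),cv2.minAreaRect((P[:,:2]*1000).astype(np.float32)),np.median(P[:,2]))
```

```text
11885 ((450.9434509277344, 255.78927612304688), (71.94588470458984, 49.49263381958008), 16.163665771484375) 0.024445578764445475
```

View pics/w2.png

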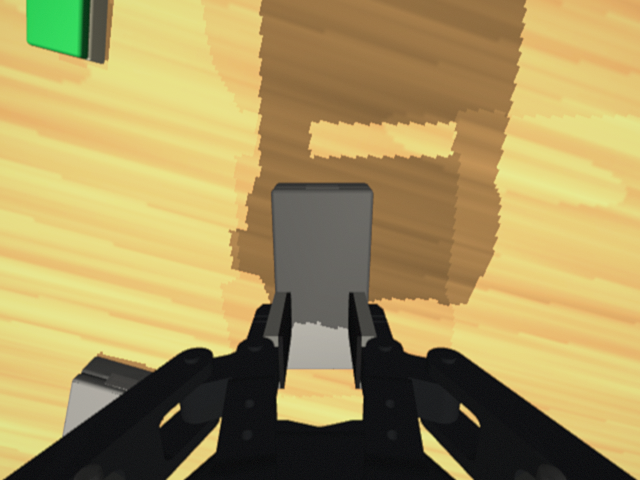

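Run:
```python
from h import *
p=env.get_image("wrist"); W=world(p)
s=env.observe();R=s["tool_rot"];T=s["position"]
for u,v in [(282,380),(283,350),(280,310),(287,300),(270,320),(358,380),(357,350),(353,300),(365,320),(320,350),(300,420)]:
    print((u,v),np.round((W[v,u]-T)@R*1000,1),np.round(W[v,u]*1000,1))
print(s["time_s"],s["grip_width"],proj(p,T*1000),proj(p,(T-R[:,2]*.0187)*1000))
```

```text
(282, 380) [ -6.6 -14.2 -61.4] [475.9 248.   88.9]
(283, 350) [  4.9 -13.6 -59.8] [464.7 245.4  87.3]
(280, 310) [ 11.7 -16.1 -43.9] [458.8 241.1  71.4]
(287, 300) [ 11.3 -14.2 -34.9] [458.7 243.   62.4]
(270, 320) [ 11.1 -19.2 -50.1] [460.3 238.3  77.6]
(358, 380) [ -6.8  13.  -61.1] [468.5 274.2  88.6]
(357, 350) [  6.2  12.2 -61.7] [456.3 269.8  89.2]
(353, 300) [ 12.3  12.8 -36.7] [450.2 268.7  64.2]
(365, 320) [ 11.1  16.1 -50.2] [450.5 272.2  77.7]
(320, 350) [-39.5  -0.5   2.6] [503.7 270.3  24.8]
(300, 420) [-113.7  -14.3   27.4] [578.8 277.8  -0. ]
2.8833 0.02566983151938385 [321. 288.] [321. 305.]
```

Run:
```python
from h import *
p=env.get_image("wrist"); W=world(p)
s=env.observe();R=s["tool_rot"];T=s["position"]
L=(W-T)@R*1000
m=(L[...,2]<-12)&(p["depth"]>.03)&(abs(L[...,1])<30)
for c in (275,280,285,288,290,350,352,355,360,365):
    v=np.where(m[:,c])[0]; v0=v.min(); print(c,v0,L[v0,c].round(1),L[v0+3,c].round(1),p["depth"][v0,c])
print(s["time_s"])
```

```text
275 292 [ 11.6 -20.  -28.1] [ 12.1 -19.5 -31.8] 0.15248492
280 292 [ 11.4 -17.9 -27.6] [ 11.3 -17.6 -30.3] 0.1530918
285 292 [ 11.9 -15.6 -28.6] [ 11.5 -15.4 -30.6] 0.15199597
288 292 [ 11.7 -14.3 -28.3] [ 11.3 -14.2 -30.2] 0.15231298
290 292 [ 11.1 -13.6 -27. ] [  8.9 -13.8 -25.6] 0.15370308
350 292 [ 11.7  12.3 -28.2] [ 11.8  12.1 -31.2] 0.15240183
352 292 [ 12.2  13.1 -29.2] [ 11.7  12.9 -31. ] 0.1513194
355 292 [ 11.5  14.5 -27.8] [ 11.5  14.2 -30.7] 0.15284552
360 292 [ 11.5  16.6 -27.9] [ 11.7  16.3 -31.1] 0.1527038
365 294 [ 10.9  18.8 -28.5] [ 11.3  18.3 -32. ] 0.15229532
2.9333
```

servo_tool:
  deltas: "1 0 0 0 0 0 0; 1 0 0 0 0 0 0; 1 0 0 10 0 0 0; 1 0 0 15 0 0 0; 1 0 0 12 0 0 0; 1 0 0 8 0 0 0; 1 0 0 0 0 0 0; 1 0 0 0 0 0 0"

```text
time_s: 3.6
position: [0.4656, 0.2598, -0.0174]
tool_rot: [[-0.961, -0.278, -0.001], [-0.278, 0.961, -0.0], [0.001, -0.0, -1.0]]
ft_force: [-0.3, 0.4, 0.4]
grip_width: 0.0853
gripper_force: 0.0
```

```bash
cat > tip.py <<'E'
from h import *
p=env.get_image("wrist"); W=world(p)
s=env.observe();R=s["tool_rot"];T=s["position"]
L=(W-T)@R*1000
m=(L[...,2]<-10)&(p["depth"]>.03)&(abs(L[...,1])<65)&(W[...,2]>.007)&(abs(L[...,0])<14)&(p["img"].max(2)<80)
P=L[m]; print("lowest",np.sort(P[:,2])[-1::-30][:4],"world z",np.sort(W[m][:,2])[[5,50,200]],s["time_s"],s["position"],s["ft_force"])
for sgn in (-1,1):
    Q=P[P[:,1]*sgn>0]; print(Q[np.argsort(Q[:,2])[-20:]].mean(0))
save(p,"tip.png")
E
python3 tip.py
```

```text
lowest [-36.21410197 -37.30920728 -37.94142457 -38.42449499] world z [0.01960302 0.02079321 0.02306881] 3.65 [ 0.46596098  0.25996492 -0.01693287] [-0.22255189 -0.21194395  0.21329577]
[  2.607627   -43.71486601 -37.35406874]
[  0.63198738  41.99138605 -36.84505694]
```

View pics/tip.png

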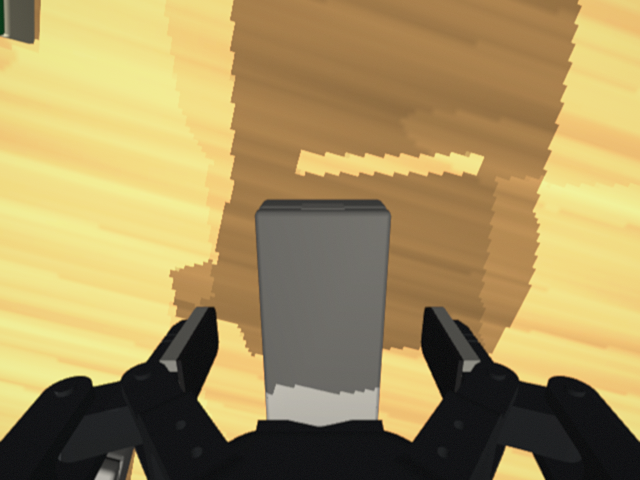

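servo_tool:
  deltas: "1 0 0 9 0 0 0; 1 0 0 0 0 0 0; 0.3 0 0 0 0 0 0; 0.3 0 0 0 0 0 0; 0.3 0 0 0 0 0 0; 0.3 0 0 0 0 0 0; 0.3 0 0 0 0 0 0; 0.3 0 0 0 0 0 0"
  newtons: 50

```text
time_s: 4.32
position: [0.466, 0.26, -0.0256]
tool_rot: [[-0.96, -0.278, 0.001], [-0.278, 0.96, 0.0], [-0.001, 0.0, -1.0]]
ft_force: [-1.1, -0.5, 5.3]
grip_width: 0.0493
gripper_force: 52.9
```

servo_tool:
  deltas: "0.3 0 0 -8 0 0 0; 0.3 0 0 -12 0 0 0; 0.3 0 0 0 0 0 0; 0.3 0 0 0 0 0 0; 0.3 0 0 0 0 0 0; 0.3 0 0 0 0 0 0"

```text
time_s: 4.82
position: [0.4654, 0.2597, -0.0066]
tool_rot: [[-0.961, -0.278, -0.001], [-0.278, 0.961, -0.0], [0.001, -0.0, -1.0]]
ft_force: [0.8, 0.3, -1.5]
grip_width: 0.0492
gripper_force: 52.2
```

```bash
python3 wt.py
python3 - <<'E'
from h import *
p=env.get_image("wrist"); W=world(p);s=env.observe();L=(W-s["position"])@s["tool_rot"]*1000
m=(p["depth"]>.03)&(L[...,0]>13)&(L[...,0]<50)&(abs(L[...,1])<20)&(W[...,2]>.02)
P=L[m];print(np.median(W[m][:,2]),P[:,0].max(),P.mean(0)); 
for c in(-15,15):
    q=P[abs(P[:,1]-c)<2];print(c,np.median(q[:,2]))
for c in(20,45):
    q=P[abs(P[:,0]-c)<2];print(c,np.median(q[:,2]))
E
```

```text
[[-0.27  1.02 -1.36]
 [ 0.5   0.15 -2.46]
 [-0.51  0.08 -1.34]] 4.9667 [ 0.46559017  0.25982436 -0.006487  ] 0.04939576759813359 52.20101128332317 [ 3.40249520e-03 -4.87767434e+01 -1.49255088e+01 -6.70864392e-04
 -9.18982805e-04  3.00148224e-05]
0.044064201365086944 49.99734808195648 [ 27.39923815   0.59893862 -71.17778403]
-15 -51.47066123682485
15 -101.30945396348335
20 -114.87104516010069
45 -50.053402597667706
```

servo_tool:
  deltas: "0.3 0 0 10 0 0 0; 0.3 0 0 7 0 0 0; 0.3 0 0 2.5 0 0 0; 0.3 0 0 0 0 0 0; 1 0 0 0 0 0 0; 1 0 0 0 0 0 0; 1 0 0 0 0 0 0; 1 0 0 -35 0 0 0"

```text
time_s: 5.68
position: [0.4628, 0.2588, 0.0047]
tool_rot: [[-0.961, -0.278, -0.01], [-0.278, 0.961, -0.003], [0.011, -0.0, -1.0]]
ft_force: [-0.4, -1.0, -0.9]
grip_width: 0.0855
gripper_force: 0.0
```

Run:
```python
from h import *
plan([617,160,20],85.7,1,pos=[466,260,9])
```

```text
5 dyaw -20.4 tilt [-0.0104 -0.0031 -0.9999]
1 -23.4 -27.6 -2.2 0 0 0.0714; 1 -25.4 -25.9 -2.2 0 0 0.0714; 1 -27.1 -24.0 -2.2 0 0 0.0714; 1 -28.8 -22.0 -2.2 0 0 0.0714; 1 -30.3 -19.9 -2.2 0 0 0.0714
```

servo_tool:
  deltas: "1 -23.4 -27.6 -4 0 0 0.0714; 1 -25.4 -25.9 -4 0 0 0.0714; 1 -27.1 -24 -4 0 0 0.0714; 1 -28.8 -22 -2 0 0 0.0714; 1 -30.3 -19.9 0 0 0 0.0714; 1 0 0 0 0 0 0; 1 0 0 0 0 0 0"

```text
time_s: 6.27
position: [0.6176, 0.1586, 0.0226]
tool_rot: [[-0.997, 0.077, -0.0], [0.077, 0.997, 0.0], [0.0, -0.0, -1.0]]
ft_force: [-0.4, 0.9, -0.2]
grip_width: 0.0855
gripper_force: 0.0
```

```bash
cat > boxw.py <<'E'
from h import *
import sys
x,y,yaw=map(float,sys.argv[1:4])
p=env.get_image("wrist"); W=world(p)*1000; I=p["img"].astype(int)
s=env.observe();L=(W-s["position"]*1000)@s["tool_rot"]
m=(W[...,2]>20)&(W[...,2]<29)&(p["depth"]>0)&(np.hypot(W[...,0]-x,W[...,1]-y)<65)&(np.ptp(I,axis=2)<25)&(I.mean(2)>70)
m=cv2.morphologyEx(m.astype(np.uint8),cv2.MORPH_OPEN,np.ones((5,5)))>0
P=W[m];r=cv2.minAreaRect(P[:,:2].astype(np.float32));print(len(P),np.round(r[0],1),np.round(r[1],1),round(r[2],1))
print(s["time_s"],s["ft_force"]); print(s["position"])
save(p,"bw.png")
E
python3 boxw.py 617 160 0
```

```text
17531 [615.7 159.5] [ 49.  102.4] 86.0
6.3167 [-0.31443864  0.66424328  0.21912829]
[0.61641914 0.15960123 0.02263814]
```

servo_tool:
  deltas: "1 0 0 24 0 0 0; 1 0 0 20 0 0 0; 1 0 0 3.5 0 0 0; 1 0 0 0 0 0 0; 0.3 0 0 0 0 0 0; 0.3 0 0 0 0 0 0; 0.3 0 0 0 0 0 0; 0.3 0 0 0 0 0 0"

```text
time_s: 6.98
position: [0.6174, 0.16, -0.0226]
tool_rot: [[-0.997, 0.075, 0.002], [0.075, 0.997, 0.0], [-0.002, 0.0, -1.0]]
ft_force: [-1.8, -0.3, 5.3]
grip_width: 0.0488
gripper_force: 53.7
```

servo_tool:
  deltas: "0.3 0 0 0 0 0 0; 0.3 0 0 -8 0 0 0; 0.3 0 0 -12 0 0 0; 0.3 0 0 0 0 0 0; 0.3 0 0 0 0 0 0; 0.3 0 0 0 0 0 0"

```text
time_s: 7.48
position: [0.6167, 0.1598, -0.004]
tool_rot: [[-0.997, 0.075, -0.0], [0.075, 0.997, 0.0], [0.0, 0.0, -1.0]]
ft_force: [0.6, -0.2, -1.1]
grip_width: 0.0492
gripper_force: 52.8
```

```bash
python3 wt.py
```

```text
[[ 0.7   0.49 -2.39]
 [-0.24 -0.34 -1.52]
 [-0.15 -0.23 -2.18]] 7.6333 [ 0.61650967  0.1598124  -0.00453819] 0.04895473413424541 52.80780237168074 [ 9.99651355e-03 -5.87847948e+01 -1.86992007e+01 -1.33565900e-04
  3.94954710e-03 -1.49437774e-06]
```

servo_tool:
  deltas: "0.3 0 0 10 0 0 0; 0.3 0 0 7 0 0 0; 0.3 0 0 3 0 0 0; 0.3 0 0 0 0 0 0; 1 0 0 0 0 0 0; 1 0 0 0 0 0 0; 1 0 0 0 0 0 0; 1 0 0 -35 0 0 0"

```text
time_s: 8.3
position: [0.6131, 0.1594, 0.0047]
tool_rot: [[-0.997, 0.075, -0.012], [0.075, 0.997, -0.001], [0.012, -0.002, -1.0]]
ft_force: [-0.8, -0.0, -0.6]
grip_width: 0.0854
gripper_force: 0.0
```

Run:
```python
from h import *
plan([508,-9,22],100.9,1,pos=[617,160,11])
```

```text
6 dyaw 15.2 tilt [-1.240e-02 -8.000e-04 -9.999e-01]
1 16.0 -29.5 -1.8 0 0 -0.0443; 1 17.3 -28.7 -1.8 0 0 -0.0443; 1 18.5 -27.9 -1.8 0 0 -0.0443; 1 19.8 -27.1 -1.8 0 0 -0.0443; 1 20.9 -26.2 -1.8 0 0 -0.0443; 1 22.1 -25.2 -1.8 0 0 -0.0443
```

servo_tool:
  deltas: "1 16 -29.5 -5 0 0 -0.0443; 1 17.3 -28.7 -4 0 0 -0.0443; 1 18.5 -27.9 -2 0 0 -0.0443; 1 19.8 -27.1 0 0 0 -0.0443; 1 20.9 -26.2 0 0 0 -0.0443; 1 22.1 -25.2 0 0 0 -0.0443; 1 0 0 0 0 0 0; 1 0 0 0 0 0 0"

```text
time_s: 8.97
position: [0.5075, -0.0103, 0.0218]
tool_rot: [[-0.982, -0.187, -0.0], [-0.187, 0.982, 0.0], [0.0, 0.0, -1.0]]
ft_force: [-0.3, 0.2, 0.5]
grip_width: 0.0857
gripper_force: 0.0
```

```bash
python3 boxw.py 508 -9 0
```

```text
17728 [506.4  -9.9] [104.4  49.4] 11.1
9.0167 [-0.38809412 -0.29378628  0.20646471]
[ 0.50808246 -0.00945203  0.0218192 ]
```

servo_tool:
  deltas: "1 16 0 10 0 0 0; 1 0 0 16 0 0 0; 1 0 0 14 0 0 0; 1 0 0 0 0 0 0; 0.3 0 0 0 0 0 0; 0.3 0 0 0 0 0 0; 0.3 0 0 0 0 0 0; 0.3 0 0 0 0 0 0"
  newtons: 90

```text
time_s: 9.68
position: [0.4928, -0.012, -0.0169]
tool_rot: [[-0.982, -0.19, 0.002], [-0.19, 0.982, -0.0], [-0.002, -0.001, -1.0]]
ft_force: [-0.1, 1.9, 7.7]
grip_width: 0.0479
gripper_force: 94.4
```

servo_tool:
  deltas: "0.3 0 0 0 0 0 0; 0.3 0 0 -8 0 0 0; 0.3 0 0 -17 0 0 0; 0.3 0 0 -20 0 0 0; 0.3 0 0 0 0 0 0; 0.3 0 0 0 0 0 0; 0.3 0 0 0 0 0 0"

```text
time_s: 10.27
position: [0.4916, -0.0121, 0.0263]
tool_rot: [[-0.982, -0.19, -0.001], [-0.19, 0.982, 0.0], [0.001, 0.0, -1.0]]
ft_force: [0.6, -0.3, -4.2]
grip_width: 0.0478
gripper_force: 95.4
```

```bash
python3 wt.py
cat > held.py <<'E'
from h import *
p=env.get_image("wrist"); W=world(p)*1000; s=env.observe(); L=(W-s["position"]*1000)@s["tool_rot"]; I=p["img"].astype(int)
m=(p["depth"]>.03)&(L[...,0]>14)&(L[...,0]<100)&(abs(L[...,1])<32)&(W[...,2]>30)&(np.ptp(I,axis=2)<25)&(I.mean(2)>60)
P=L[m]; top=np.median(P[:,2]); P=P[abs(P[:,2]-top)<6]
A=np.c_[P[:,:2],np.ones(len(P))]; c=np.linalg.lstsq(A,P[:,2],rcond=None)[0]
print("held top plane z=",c,"n",len(P),"x",np.percentile(P[:,0],[0.2,99.8]),"y",np.percentile(P[:,1],[.3,99.7]))
print("rect",cv2.minAreaRect(P[:,:2].astype(np.float32)), s["time_s"])
save(p,"held.png")
E
python3 held.py
```

```text
[[ 0.34  0.52 -4.82]
 [-0.14  0.22 -4.95]
 [ 0.19  0.02 -5.45]] 10.4167 [ 0.49156118 -0.01210714  0.02599048] 0.047647037356120615 95.39038091897964 [ 2.99182115e-02 -4.59214854e+01 -1.61015636e+01  2.45684548e-02
 -5.78207779e-02  3.81765158e-04]
held top plane z= [ 3.54750050e-02  5.26829029e-04 -4.20262577e+01] n 7873 x [14.05215891 38.77436415] y [-25.07401533  23.54677297]
rect ((26.542879104614258, -0.7347660064697266), (49.748497009277344, 25.077993392944336), 89.9741439819336) 10.4667
```

Run:
```python
from h import *
plan([640,-170,80],135,0.3,pos=[491.6,-12,27])
p=env.get_image("wrist"); W=world(p)*1000
m=(p["depth"]>0)&(abs(W[...,2])<8); m[:,:]&=True
P=W[m]; print("table",len(P),np.linalg.lstsq(np.c_[P[:,:2]-[490,0],np.ones(len(P))],P[:,2],rcond=None)[0])
```

```text
6 dyaw 34.1 tilt [-1.8e-03  5.0e-04 -1.0e+00]
0.3 -19.3 -30.5 -8.8 0 0 -0.0991; 0.3 -16.2 -32.3 -8.8 0 0 -0.0991; 0.3 -12.9 -33.7 -8.8 0 0 -0.0991; 0.3 -9.5 -34.9 -8.8 0 0 -0.0991; 0.3 -6.0 -35.6 -8.8 0 0 -0.0991; 0.3 -2.4 -36.0 -8.8 0 0 -0.0991
table 194052 [-0.00058236 -0.00074945  0.4376826 ]
```

servo_tool:
  deltas: "0.3 -19.3 -30.5 -8.8 0 0 -0.0991; 0.3 -16.2 -32.3 -8.8 0 0 -0.0991; 0.3 -12.9 -33.7 -8.8 0 0 -0.0991; 0.3 -9.5 -34.9 -8.8 0 0 -0.0991; 0.3 -6 -35.6 -8.8 0 0 -0.0991; 0.3 -2.4 -36 -8.8 0 0 -0.0991; 0.3 0 0 0 0 0 0; 0.3 0 0 0 0 0 0"

```text
time_s: 11.18
position: [0.6409, -0.1715, 0.0787]
tool_rot: [[-0.708, -0.706, -0.0], [-0.706, 0.708, 0.0], [0.0, 0.0, -1.0]]
ft_force: [-0.5, 0.2, -5.2]
grip_width: 0.0473
gripper_force: 97.4
```

```bash
python3 held.py
python3 - <<'E'
from h import *
p=env.get_image("wrist"); np.savez("ws.npz",**{k:p[k] for k in("img","depth","camera_matrix","world_to_cam")}); W=world(p)*1000
print(env.observe()["position"])
c=np.hypot(W[...,0]-575,W[...,1]+268)<125
m=c&(W[...,2]>37)&(W[...,2]<46)&(p["depth"]>0)&(p["img"][...,2]<p["img"][...,0]*.6)
P=W[m];print("roof",len(P),cv2.minAreaRect(P[:,:2].astype(np.float32)),np.median(P[:,2]))
m=c&(W[...,2]>3.3)&(W[...,2]<9)&(p["depth"]>0)&(p["img"][...,2]<p["img"][...,0]*.45)
P=W[m];print("ledge",len(P),cv2.minAreaRect(P[:,:2].astype(np.float32)),np.median(P[:,2]))
save(p,"ws.png")
E
```

```text
held top plane z= [ 3.39760931e-02  1.34376488e-03 -4.23380705e+01] n 8010 x [14.09460072 39.38411674] y [-26.41164941  22.21009483]
rect ((26.864704132080078, -2.140409469604492), (25.718175888061523, 49.84052276611328), 0.00222012959420681) 11.2333
[ 0.63949457 -0.16940367  0.07846707]
roof 20358 ((617.0476684570312, -276.80877685546875), (66.53219604492188, 83.56074523925781), 82.78825378417969) 40.46028526490042
ledge 10616 ((576.126953125, -270.692626953125), (67.07665252685547, 160.52330017089844), 83.7187271118164) 5.442648721450824
```

View pics/ws.png

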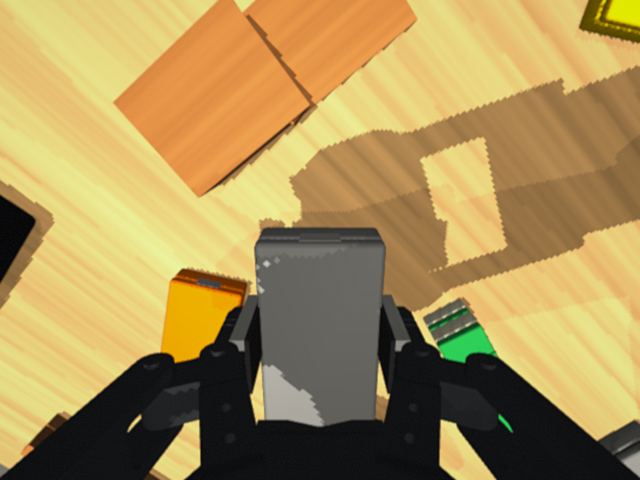

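Run:
```python
from h import *
plan([501.8,-259.8,40],82.4,0.3,step=36,turn=6.3,pos=[640,-170.5,79],y0=135)
```

```text
9 dyaw -52.6 tilt [-0.0027  0.0014 -1.    ]
0.3 17.9 3.8 4.3 0 0 0.1020; 0.3 18.2 2.0 4.3 0 0 0.1020; 0.3 18.3 0.1 4.3 0 0 0.1020; 0.3 18.2 -1.7 4.3 0 0 0.1020; 0.3 17.9 -3.6 4.3 0 0 0.1020; 0.3 17.5 -5.4 4.3 0 0 0.1020; 0.3 16.8 -7.1 4.3 0 0 0.1020; 0.3 16.0 -8.8 4.3 0 0 0.1020; 0.3 15.0 -10.4 4.3 0 0 0.1020
```

servo_tool:
  deltas: "0.3 17.9 3.8 4.3 0 0 0.102; 0.3 18.2 2 4.3 0 0 0.102; 0.3 18.3 0.1 4.3 0 0 0.102; 0.3 18.2 -1.7 4.3 0 0 0.102; 0.3 17.9 -3.6 4.3 0 0 0.102; 0.3 17.5 -5.4 4.3 0 0 0.102; 0.3 16.8 -7.1 4.3 0 0 0.102; 0.3 16 -8.8 4.3 0 0 0.102"

```text
time_s: 11.95
position: [0.5162, -0.2485, 0.045]
tool_rot: [[-0.999, 0.035, -0.001], [0.035, 0.999, 0.001], [0.001, 0.001, -1.0]]
ft_force: [0.5, -1.3, -4.3]
grip_width: 0.0483
gripper_force: 97.4
```

servo_tool:
  deltas: "0.3 15 -10.4 4.3 0 0 0.102; 0.3 0 0 0 0 0.034 0; 0.3 0 0 10 0 0 0; 0.3 0 0 10 0 0 0; 0.3 0 0 0 0 0 0; 0.3 0 0 0 0 0 0"

```text
time_s: 12.45
position: [0.5014, -0.2584, 0.02]
tool_rot: [[-0.991, 0.131, -0.035], [0.131, 0.991, 0.006], [0.035, 0.001, -0.999]]
ft_force: [-0.5, 0.3, -5.0]
grip_width: 0.0479
gripper_force: 97.1
```

```bash
python3 held.py
cat > top.py <<'E'
from h import *
ps=[env.get_image("top") for _ in range(2)]
for p in ps:
    W=world(p)*1000; I=p["img"].astype(int)
    c=np.hypot(W[...,0]-617,W[...,1]+275)<70
    P=W[c&(W[...,2]>34)&(W[...,2]<44)&(I[...,2]<I[...,0]*.6)]; r=cv2.minAreaRect(P[:,:2].astype(np.float32)); print("roof",np.round(r[0],1),np.round(r[1],1),round(r[2],1))
    c=np.hypot(W[...,0]-510,W[...,1]+261)<70
    P=W[c&(W[...,2]>10)&(np.ptp(I,axis=2)<25)&(I.mean(2)>90)]; r=cv2.minAreaRect(P[:,:2].astype(np.float32)); print("box",len(P),np.round(r[0],1),np.round(r[1],1),round(r[2],1),np.median(P[:,2]))
save(p,"top2.png"); cv2.imwrite("pics/top2c.png",cv2.resize(p["img"][180:300,340:480,::-1],None,fx=5,fy=5,interpolation=cv2.INTER_CUBIC))
s=env.observe(); print(s["time_s"],s["position"],s["ft_force"])
E
python3 top.py
```

```text
held top plane z= [ 3.66137970e-02 -1.01682287e-03 -4.15733823e+01] n 7863 x [14.05495503 38.69907998] y [-24.87312622  23.77832174]
rect ((26.51740837097168, -0.6066932678222656), (25.022153854370117, 49.653629302978516), 0.0060041011311113834) 12.5
roof [ 608.1 -273.4] [ 67.  103.7] 82.9
box 205 [ 511.1 -248.1] [104.7  89.9] 49.9 335.7580930137347
roof [ 613.4 -274.2] [66.5 93.9] 83.1
box 207 [ 510.  -246.9] [103.6  93.3] 51.0 336.22314973383004
12.6 [ 0.5019968  -0.25926689  0.02121351] [ 0.30000781 -0.82244884 -4.5959392 ]
```

View pics/top2c.png

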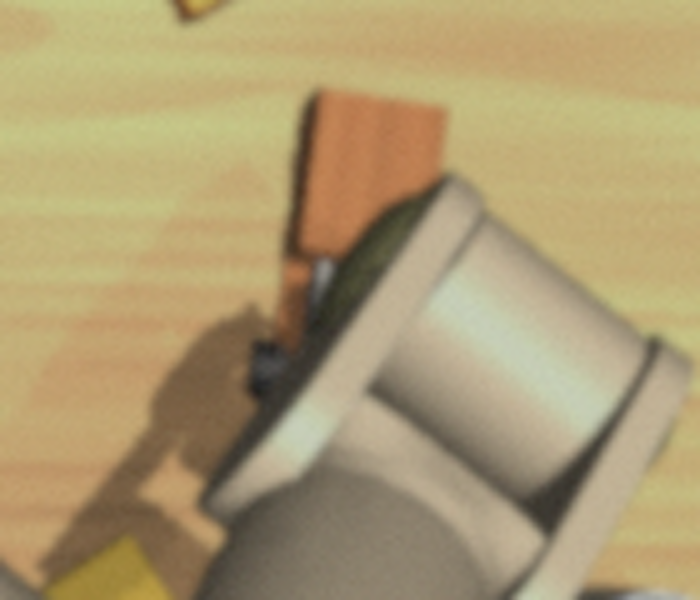

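servo_tool:
  deltas: "0.3 0 0 12 0 0 0; 0.3 0 0 12 0 0 0; 0.3 0 0 6 0 0 0; 0.3 0 0 1.5 0 0 0; 0.3 0 0 0 0 0 0; 0.3 0 0 0 0 0 0"

```text
time_s: 13.1
position: [0.5008, -0.2593, -0.0097]
tool_rot: [[-0.991, 0.132, -0.033], [0.132, 0.991, 0.004], [0.033, -0.0, -0.999]]
ft_force: [-1.7, 0.8, -1.4]
grip_width: 0.0479
gripper_force: 97.7
```

Run:
```python
from h import *
f=[]
for i in range(2):
    p=env.get_image("scene"); s=env.observe(); f.append((s["position"],s["ft_force"]))
print(np.round(f,4),s["time_s"])
c=proj(p,[530,-262,20]); u,v=map(int,c); print(c)
x0=max(0,min(480,u-80));y0=max(0,min(360,v-60)); cv2.imwrite("pics/sc1.png",cv2.resize(p["img"][y0:y0+120,x0:x0+160,::-1],None,fx=5,fy=5,interpolation=cv2.INTER_CUBIC))
```

```text
[[[ 0.5009 -0.2594 -0.0098]
  [-1.7864  1.4848 -1.7068]]

 [[ 0.5009 -0.2594 -0.0098]
  [-2.339   1.66   -1.0611]]] 13.2
[227. 211.]
```

View pics/sc1.png

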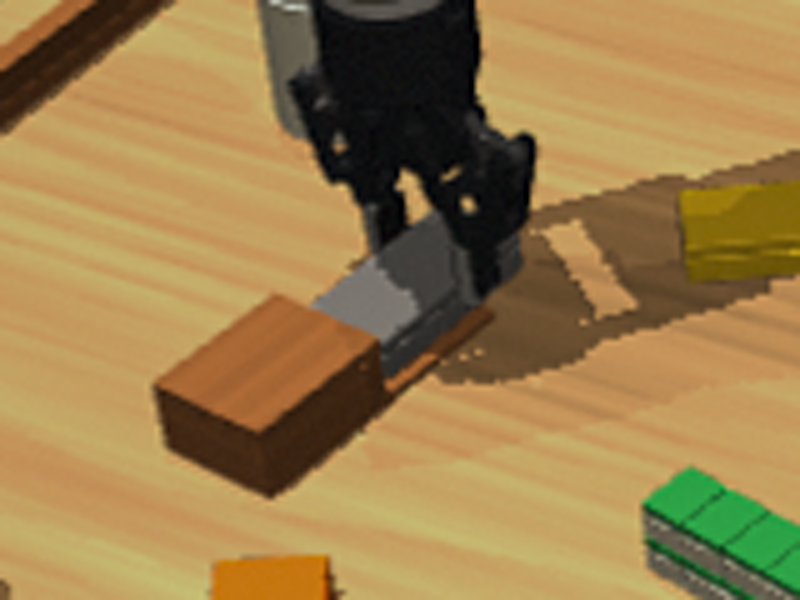

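servo_tool:
  deltas: "0.3 -5 0 -0.2 0 0 0; 0.3 -6 0 -0.2 0 0 0; 0.3 -6 0 -0.2 0 0 0; 0.3 -6 0 -0.2 0 0 0; 0.3 0 0 0 0 0 0"

```text
time_s: 13.62
position: [0.5253, -0.2629, -0.0102]
tool_rot: [[-0.991, 0.132, -0.031], [0.132, 0.991, 0.003], [0.031, -0.001, -1.0]]
ft_force: [2.7, -0.7, -0.3]
grip_width: 0.0478
gripper_force: 97.8
```

servo_tool:
  deltas: "0.3 -6 0 -0.2 0 0 0; 0.3 -6 0 -0.2 0 0 0; 0.3 -6 0 -0.2 0 0 0; 0.3 0 0 0 0 0 0"

```text
time_s: 13.95
position: [0.5425, -0.265, -0.0102]
tool_rot: [[-0.991, 0.132, -0.032], [0.132, 0.991, 0.004], [0.032, -0.001, -0.999]]
ft_force: [0.4, 0.9, -0.2]
grip_width: 0.0481
gripper_force: 98.1
```

servo_tool:
  deltas: "0.3 -6 0 -0.2 0 0 0; 0.3 -6 0 -0.2 0 0 0; 0.3 0 0 0 0 0 0; 1 0 0 0 0 0 0; 1 0 0 0 0 0 0; 1 0 0 0 0 0 0; 1 0 0 -25 0 0 0; 1 0 0 -30 0 -0.033 0"

```text
time_s: 14.62
position: [0.5546, -0.266, 0.0431]
tool_rot: [[-0.991, 0.132, -0.004], [0.132, 0.991, 0.003], [0.005, 0.002, -1.0]]
ft_force: [-0.2, 0.2, 0.1]
grip_width: 0.0855
gripper_force: 0.0
```

servo_tool:
  deltas: "0 35 0 0 0 0 0; 0 35 0 0 0 0 0; 0 0 0 0 0 0 0; 0 0 0 0 0 0 0; 0 0 0 0 0 0 0"

```text
time_s: 15.03
position: [0.4863, -0.2578, 0.045]
tool_rot: [[-0.991, 0.133, 0.0], [0.133, 0.991, -0.001], [-0.0, -0.001, -1.0]]
ft_force: [-0.3, -1.2, 0.5]
grip_width: 0.0254
gripper_force: 0.0
```

Run:
```python
from h import *
p=env.get_image("wrist");save(p,"w5.png"); W=world(p)*1000;I=p["img"].astype(int)
s=env.observe();print(s["position"],s["tool_rot"][:,2],s["time_s"],s["grip_width"])
ex=np.array([.991,-.132,0]);ey=np.array([.132,.991,0]);M=np.array([576.1,-269.7,0])
m=(p["depth"]>0)&(W[...,2]>25)&(W[...,2]<33)&(np.ptp(I,axis=2)<25)&(I.mean(2)>60)&(np.hypot(W[...,0]-545,W[...,1]+265)<70)
P=W[m]-M; print(len(P),"sx",np.percentile(P@ex,[.5,99.5]),"sy",np.percentile(P@ey,[.5,99.5]),np.median(P[:,2]))
print("tcp",(s["position"]*1000-M)@ex,(s["position"]*1000-M)@ey)
```

```text
[ 0.48656639 -0.25787678  0.04480109] [ 1.72257987e-04 -7.56130426e-04 -9.99999699e-01] 15.0833 0.017369946177930192
5822 sx [-59.84330268   3.20468679] sy [-24.52612683  23.23422729] 29.461321040022177
tcp -90.28847050809229 -0.10162479391504887
```

View pics/w5.png

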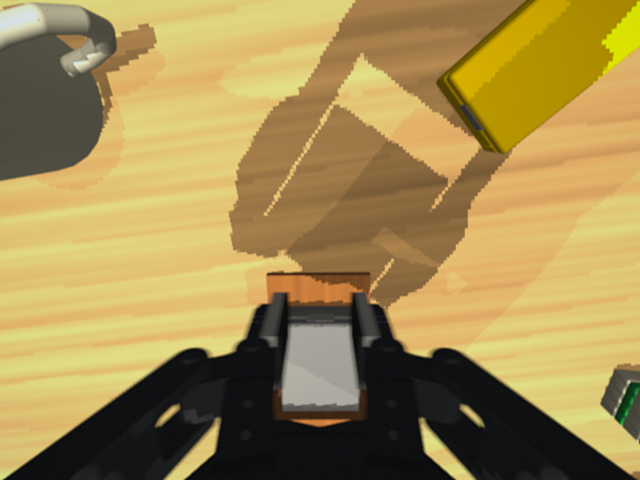

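servo_tool:
  deltas: "0 0 0 25 0 0 0; 0 0 0 25 0 0 0; 0 0 0 9 0 0 0; 0 0 0 0 0 0 0; 0 -10 0 0 0 0 0; 0 -5 0 0 0 0 0; 0 -5 0 0 0 0 0; 0 0 0 0 0 0 0"

```text
time_s: 15.75
position: [0.5066, -0.2604, -0.0136]
tool_rot: [[-0.991, 0.132, 0.0], [0.132, 0.991, -0.001], [-0.001, -0.001, -1.0]]
ft_force: [-0.4, 0.2, 0.6]
grip_width: 0.0003
gripper_force: 0.0
```

servo_tool:
  deltas: "0 -5 0 0 0 0 0; 0 -5 0 0 0 0 0; 0 -5 0 0 0 0 0; 0 0 0 0 0 0 0"

```text
time_s: 16.08
position: [0.5203, -0.2619, -0.014]
tool_rot: [[-0.991, 0.132, -0.002], [0.132, 0.991, 0.0], [0.002, -0.0, -1.0]]
ft_force: [-1.3, 0.0, 1.4]
grip_width: -0.0003
gripper_force: 0.6
```

Contact is light and the box is sliding; I'll keep pushing.

servo_tool:
  deltas: "0 -4 0 0 0 0 0; 0 -4 0 0 0 0 0; 0 -4 0 0 0 0 0; 0 0 0 0 0 0 0"

```text
time_s: 16.42
position: [0.532, -0.2635, -0.0142]
tool_rot: [[-0.991, 0.132, -0.002], [0.132, 0.991, 0.0], [0.002, 0.0, -1.0]]
ft_force: [-3.1, 0.8, 2.1]
grip_width: -0.0
gripper_force: 1.3
```

servo_tool:
  deltas: "0 -2 0 0 0 0 0; 0 -2 0 0 0 0 0; 0 0 0 0 0 0 0"

```text
time_s: 16.67
position: [0.5355, -0.2639, -0.0143]
tool_rot: [[-0.991, 0.132, -0.002], [0.132, 0.991, 0.001], [0.002, 0.0, -1.0]]
ft_force: [-5.2, 1.4, 3.3]
grip_width: 0.0003
gripper_force: 2.5
```

servo_tool:
  deltas: "0 -1.5 0 0 0 0 0; 0 0 0 0 0 0 0; 0 0 0 0 0 0 0"

```text
time_s: 16.92
position: [0.5362, -0.2639, -0.0143]
tool_rot: [[-0.991, 0.132, -0.004], [0.132, 0.991, 0.001], [0.004, 0.001, -1.0]]
ft_force: [-9.1, 1.4, 6.0]
grip_width: -0.0
gripper_force: 4.4
```

servo_tool:
  deltas: "0 -1.5 0 0 0 0 0; 0 0 0 0 0 0 0; 0 0 0 0 0 0 0"

```text
time_s: 17.17
position: [0.5362, -0.2639, -0.0143]
tool_rot: [[-0.991, 0.132, -0.007], [0.132, 0.991, 0.002], [0.007, 0.001, -1.0]]
ft_force: [-16.7, 1.9, 11.3]
grip_width: 0.0002
gripper_force: 8.1
```

servo_tool:
  deltas: "0 10 0 0 0 0 0; 0 35 0 0 0 0 0; 0 0 0 -35 0 0 0; 0 0 0 -35 0 0 0; 0 0 0 -30 0 0 0; 0 0 0 0 0 0 0; 0 0 0 0 0 0 0"

```text
time_s: 17.75
position: [0.4954, -0.2591, 0.0871]
tool_rot: [[-0.991, 0.132, 0.003], [0.132, 0.991, -0.003], [-0.003, -0.002, -1.0]]
ft_force: [-0.2, -0.7, -0.3]
grip_width: -0.0
gripper_force: 0.0
```

```bash
cat > fin.py <<'E'
from h import *
p=env.get_image("wrist");save(p,"w6.png"); W=world(p)*1000;I=p["img"].astype(int)
s=env.observe();print(s["position"],s["time_s"])
ex=np.array([.991,-.132,0]);ey=np.array([.132,.991,0]);M=np.array([576.1,-269.7,0])
L=W-M; sx=L@ex; sy=L@ey
ok=(p["depth"]>0)&(abs(sy)<45)&(abs(sx)<110); wood=(I[...,2]<I[...,0]*.6); grey=(np.ptp(I,axis=2)<25)&(I.mean(2)>60)
for n,m in dict(box=ok&grey&(L[...,2]>26)&(L[...,2]<33),roof=ok&wood&(L[...,2]>36)&(L[...,2]<46),ledge=ok&wood&(L[...,2]>3.3)&(L[...,2]<8)).items():
    if m.sum()>50: print(n,m.sum(),"sx",np.percentile(sx[m],[.5,99.5]),"sy",np.percentile(sy[m],[.5,99.5]),np.median(L[m][:,2]))
E
python3 fin.py
```

```text
[ 0.49469898 -0.25849971  0.08559941] 17.8
roof 470 sx [22.61512861 57.86854163] sy [-6.8760226  4.5466496] 40.42333727955206
ledge 5661 sx [-80.56694867  -1.62600321] sy [-34.62996888  31.01029817] 5.395964737756359
```

View pics/w6.png

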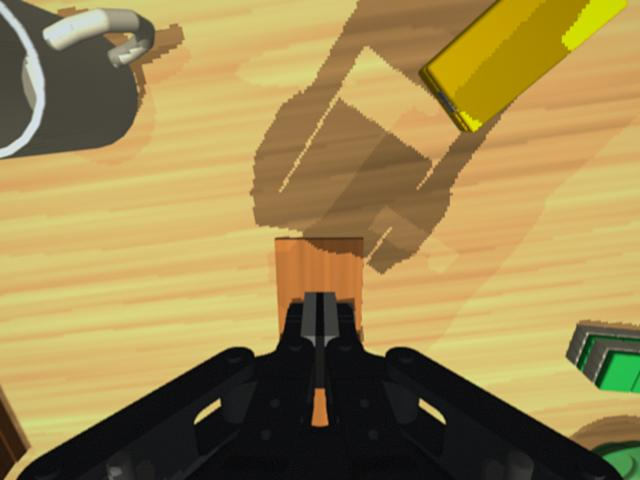

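Run:
```python
from h import *
plan([640,-170,95],135,0,step=36,turn=6.6)
```

```text
8 dyaw 52.6 tilt [-1.e-04 -3.e-04 -1.e+00]
0 -16.5 13.4 -1.2 0 0 -0.1148; 0 -18.0 11.4 -1.2 0 0 -0.1148; 0 -19.1 9.3 -1.2 0 0 -0.1148; 0 -20.1 7.0 -1.2 0 0 -0.1148; 0 -20.8 4.7 -1.2 0 0 -0.1148; 0 -21.1 2.2 -1.2 0 0 -0.1148; 0 -21.3 -0.2 -1.2 0 0 -0.1148; 0 -21.1 -2.6 -1.2 0 0 -0.1148
```

servo_tool:
  deltas: "0 -16.5 13.4 -1.2 0 0 -0.115; 0 -18 11.4 -1.2 0 0 -0.115; 0 -19.1 9.3 -1.2 0 0 -0.115; 0 -20.1 7 -1.2 0 0 -0.115; 0 -20.8 4.7 -1.2 0 0 -0.115; 0 -21.1 2.2 -1.2 0 0 -0.115; 0 -21.3 -0.2 -1.2 0 0 -0.115; 0 -21.1 -2.6 -1.2 0 0 -0.115"

```text
time_s: 18.47
position: [0.6402, -0.1688, 0.093]
tool_rot: [[-0.702, -0.713, -0.004], [-0.713, 0.702, 0.002], [0.001, 0.004, -1.0]]
ft_force: [-0.5, -0.6, 0.5]
grip_width: -0.0003
gripper_force: 0.0
```

servo_tool:
  deltas: "0 0 0 0 0 0 0; 0 0 0 0 0 0 0"

```text
time_s: 18.63
position: [0.6397, -0.169, 0.093]
tool_rot: [[-0.706, -0.708, -0.003], [-0.708, 0.706, 0.001], [0.002, 0.003, -1.0]]
ft_force: [0.2, -0.7, -0.8]
grip_width: -0.0003
gripper_force: 0.0
```

```bash
python3 fin.py
```

```text
[ 0.63917524 -0.16959153  0.093343  ] 18.6833
box 4448 sx [-28.711076    -1.10803276] sy [-24.46760917  24.12923043] 29.443528555718345
roof 17775 sx [ 0.10261055 82.27694507] sy [-34.15133729  31.30484996] 40.46385112063991
ledge 5546 sx [-79.74805546  14.19232053] sy [-34.28557228  31.35654578] 5.4565352929586695
```

View pics/w6.png

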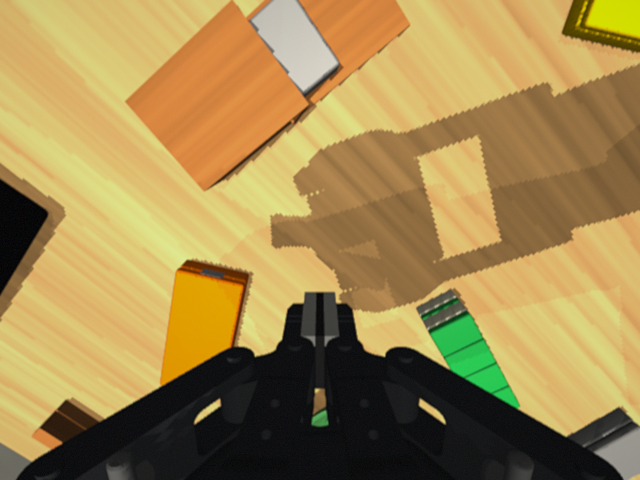

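The box sits flat at z 29.4 and sticks out about 28.8 mm, so it is fully home. I'll check the light boxes, then hand in.

Run:
```python
from h import *
p=env.get_image("top"); W=world(p)*1000; I=p["img"].astype(int); ok=True
for x,y in((617.5,160),(467.7,260.9)):
    m=(np.hypot(W[...,0]-x,W[...,1]-y)<75)&(W[...,2]>19)&(W[...,2]<30)&(np.ptp(I,axis=2)<45)
    r=cv2.minAreaRect(W[m][:,:2].astype(np.float32)); print(r,np.median(W[m][:,2])); ok&=np.hypot(r[0][0]-x,r[0][1]-y)<5
if ok: print(env.close_job())
```

```text
((615.74755859375, 160.3912353515625), (50.486351013183594, 102.44962310791016), 86.15628814697266) 22.782484223601628
((467.422607421875, 260.09063720703125), (103.31554412841797, 50.115360260009766), 16.158355712890625) 22.535302337028384
the job is handed in; nothing more can be done
None
```

The heavy box (about 5 N, against roughly 2 N for each of the others) is flat, lid up and fully home against the stop, with about 29 mm sticking out. The two light boxes are back within 2 mm of where they were, and the job was handed in at about 19 s.

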